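# Call up carrier 16 of the storage carousel and hold the travel switch

### The job

Call carrier 16 of the storage carousel: with the travel switch parked, press 1, then 6, then enter on the keypad (telephone layout, enter at the near right), each key right down and released before the next, and no other key. Then turn the switch handle clockwise past its two click stops into the sprung travel position and keep it there for two seconds; finish while the gripper still holds it fully turned against its spring. Leave the stop button and the things lying around alone.

Things in the scene. Friction and masses are not known exactly. Their poses are not given: they have to be found in the camera images.
- keypad: fixed grey desk keypad, 181 (x) x 132 mm (y). Origin under its centre on the counter; x away from the operator (robot side) to the dark display, y to his left. Face rises 10 deg away from him: 30 mm high at the near edge, 46 centre, 62 far. 12 equal white 22 mm keys, no figures, telephone order: far row 1 2 3 left to right, 4 5 6, 7 8 9, nearest row clear 0 enter. Key tops 8 mm above the face.
- switch_box: fixed grey switch box, 190 mm (its x, away from the operator) by 116 mm (its y, to his left), lid level, 70 mm above the counter. Origin under its centre, on the counter. On the lid: the travel switch, its upright axis 38 mm beyond the centre (+x), and a mushroom stop button, its axis 52 mm before the centre (-x).
- handle: black wing handle of the travel switch: bar 13 mm wide, 64 long, from 11 to 33 mm above the lid, over a hub disc (45 mm across, top 13 mm above the lid). Origin on the turning axis, at lid height (70 mm); x along the bar to its long end with the white line, 40 mm from the axis (24 mm behind it). Parked it points along the box's +x. Pinch it across, or push its long end.
- dial (a joint): switch angle, rad, growing clockwise seen from above: 0 parked (start), click stops at 0.52 (lights) and 1.01 (ready), sprung travel position against the hard stop at 1.48 (85 deg); travel counts from 1.36 on. A click takes about 0.07 N m to pass; beyond the second a spring of 0.14 to 0.18 N m works against the turn and throws the switch back to the second click stop when let go.
- stop_button (a joint): red mushroom stop button on the switch box, 38 mm across, top 24 mm above the lid: travel downwards, m, 0 up, 0.004 down; leave alone.
- key_1_top (a point): centre of the top of key 1 (far row, left), +32 mm up the face and +34 mm to the left from the face's centre; keys are at 34 mm pitch. Moves down with the key; z square to the face, x up the face away from the operator.
- key_6_top (a point): centre of the top of key 6 (second row, right), -2 mm up the face and -34 mm to the left from the face's centre; keys are at 34 mm pitch. Moves down with the key; z square to the face, x up the face away from the operator.
- key_enter_top (a point): centre of the top of key enter (nearest row, right), -70 mm up the face and -34 mm to the left from the face's centre; keys are at 34 mm pitch. Moves down with the key; z square to the face, x up the face away from the operator.
- key_1 (a joint): travel of key 1 (far row, left), m: 0 up, 0.005 fully down; spring return, 1.3 N to start it, 4.3 N to reach the bottom; it counts as pressed from 0.003 on.
- key_2 (a joint): travel of key 2 (far row, middle), m: 0 up, 0.005 fully down; springs like key 1.
- key_3 (a joint): travel of key 3 (far row, right), m: 0 up, 0.005 fully down; springs like key 1.
- key_4 (a joint): travel of key 4 (second row, left), m: 0 up, 0.005 fully down; springs like key 1.
- key_5 (a joint): travel of key 5 (second row, middle), m: 0 up, 0.005 fully down; springs like key 1.
- key_6 (a joint): travel of key 6 (second row, right), m: 0 up, 0.005 fully down; springs like key 1.
- key_7 (a joint): travel of key 7 (third row, left), m: 0 up, 0.005 fully down; springs like key 1.
- key_8 (a joint): travel of key 8 (third row, middle), m: 0 up, 0.005 fully down; springs like key 1.
- key_9 (a joint): travel of key 9 (third row, right), m: 0 up, 0.005 fully down; springs like key 1.
- key_clear (a joint): travel of key clear (nearest row, left), m: 0 up, 0.005 fully down; springs like key 1.
- key_0 (a joint): travel of key 0 (nearest row, middle), m: 0 up, 0.005 fully down; springs like key 1.
- key_enter (a joint): travel of key enter (nearest row, right), m: 0 up, 0.005 fully down; springs like key 1.
- scanner: bystander: loose black and grey hand scanner lying on the counter, 180 x 66 x 52 mm; origin under its middle.
- label_roll: bystander: loose roll of paper labels standing on its flat end, 90 mm across, 58 mm high; origin under its centre.
- bin: bystander: loose blue open storage bin, 105 x 165 x 75 mm; origin under its centre.
- carton: bystander: loose small-parts carton, cardboard with an orange band, 85 x 125 x 70 mm; origin under its centre.
Not all that is in view belongs to the job. Several things look just like the switch_box: the one meant starts farthest to the robot's right.

How it is judged:
On the way, in this order (a step that is already met when the one before it is completed fails the run):
1. key 1 pressed down, the others up (value of joint key_1 above 0.003 m and value of joint each of key_2, key_3, key_4, key_5, key_6, key_7, key_8, key_9, key_clear, key_0, key_enter below 0.002 m), for 0.06 s.
2. key 1 released, all keys up (value of joint each of key_1, key_2, key_3, key_4, key_5, key_6, key_7, key_8, key_9, key_clear, key_0, key_enter below 0.0015 m), for 0.06 s.
3. key 6 pressed down, the others up (value of joint key_6 above 0.003 m and value of joint each of key_1, key_2, key_3, key_4, key_5, key_7, key_8, key_9, key_clear, key_0, key_enter below 0.002 m), for 0.06 s.
4. key 6 released, all keys up (all of step 2), for 0.06 s.
5. key enter pressed down, the others up (value of joint key_enter above 0.003 m and value of joint each of key_1, key_2, key_3, key_4, key_5, key_6, key_7, key_8, key_9, key_clear, key_0 below 0.002 m), for 0.06 s.
6. key enter released, all keys up (all of step 4), for 0.06 s.
7. travel switch turned past both click stops into the travel position and kept there for a second (value of joint dial above 1.36 rad), for 1 s.
At the end, for the whole second after the job is handed in: The travel switch stands beyond 1.36 rad (78 of its 85 degrees), still, held there by the gripper's fingers on the handle (more than 1 N), after at least 1 s in that position; all keys are up (less than 1.5 mm) and the stop button is not pressed (all of step 6 and value of joint dial above 1.36 rad and velocity of joint dial between -0.15 and 0.15 rad/s and contact force between the fingers and handle above 1 N and value of joint stop_button below 0.002 m); the arm keeps its last pose, push and grip.
It fails at once if a key other than 1, 6 and enter is pressed (more than 2.5 mm) (value of joint any of key_2, key_3, key_4, key_5, key_7, key_8, key_9, key_clear, key_0 above 0.0025 m).
It fails at once if two keys are down together (value of joint each of key_1, key_6 above 0.0025 m or value of joint each of key_1, key_enter above 0.0025 m or value of joint each of key_6, key_enter above 0.0025 m).
It fails at once if a key is pressed while the switch is out of park (value of joint dial above 0.26 rad and value of joint any of key_1, key_6, key_enter above 0.0025 m).
It fails at once if the stop button is pressed (value of joint stop_button above 0.002 m).
It fails at once if a bystander is pushed more than 30 mm (distance of any of scanner, label_roll, bin, carton from where it was at the start of the episode above 0.03 m).
It also fails if it takes over 58 s, if anything falls off the work surface, if the arm or the gripper's body presses on something with over 40 N, if the wrist force passes 120 N, or if a joint passes its speed limit or range.

### The arm

A 6-joint arm with a two-finger parallel gripper is mounted at the origin on the work surface. World frame = base frame: x ahead of the robot, y to its left, z up, the work surface at z = 0. Lengths are in m, angles in rad, forces in N, time in s.
With the tool pointing down it reaches from about 0.25 to 0.775 m from the base axis. Payload 4 kg.
Tool frame: the origin (TCP) lies between the finger pads; the fingertips stand 14 mm ahead of it and the grasp point (between the pads) lies 5 mm behind it (tip_reach is the distance from the TCP to the fingertips, in m); z points along the fingers, y is the line along which they close (so a half turn about z gives the same grasp; the last joint's range is limited). The gripper opens to 94 mm and grips with 3 to 60 N. Pads are 16 mm wide; open, the fingers measure 119 mm over their backs; the gripper's body (75 mm by 177 mm) begins 78 mm behind the grasp point.
Start: joints at [1.165, 0.087, 1.371, -0, 1.684, -0.103], TCP at [0.164, 0.525, 0.22] pointing down, gripper open.
Joint ranges: [-3.1, 3.1], [-0.76, 2.03], [0.27, 2.55], [-1.08, 4.22], [0.17, 2.65], [-2.57, 2.57]. Speed limits (rad/s): [2.79, 2.79, 3.14, 3.14, 3.14, 3.14].

### API

Orientations are given as [roll, pitch, yaw] about the fixed x, y, z axes, in that order (R = Rz(yaw) Ry(pitch) Rx(roll)).
In Python, from bench import * gives the robot as it stands. The module is installed in compiled form; this text tells all that it offers.
- The arm moves only by the tool servo_tool, never from a script. Its argument "targets" is a list of rows, each a list of 4 numbers: the shift along the tool's x, y, z in cm, then the turn about the tool's z in degrees. A call has 1 to 8 rows; each row is the pose to reach, as a shift and turn from the pose commanded when the call began, along the tool's axes at that moment; what a row does not reach only later rows make up. A row lasts 1/8 s, in which the tool goes at most 62.5 mm and 10.7 degrees, less where a joint would pass 70% of its speed; a pose out of reach is approached as far as the arm can. A call with a gripper value outside its range is refused whole. "claw" is the closure in counts, from 0 (fully open) to 255 (shut), set as the call begins (left out, the last holds). The fingers move at their own pace and stop on an object; the grip force is fixed at half the most. Time passes only in rows, so rows that repeat a pose let the fingers close. It gives the time, the measured TCP pose, the force, the opening and the grip force at its end, in the units of the state.
- get_obs(): the state, without advancing time (a new reading comes with each control period).
- snapshot(name): name is "scene" or "top" or "wrist"; returns the picture (400x640x3 uint8, blue, green, red); there is no depth.
- camera_model(name): a dict with "camera_matrix" (3x3 intrinsics, pixels), "camera_from_world" (4x4, takes a point from world to camera coordinates). Camera axes: x right, y up, looking along -z (the intrinsics and any distortion apply to the point x, -y, -z); pixel columns grow to the right and rows downward; lengths in m; the calibration is good to about 2 mm. A picture is of the moment at which its call begins: read the wrist's pose just before it. camera_model takes no time and is no camera call; for the wrist camera it gives the pose at the moment of the call.
- close_job(): hands the job in; it is judged then, once.
The state is a dict: "time": time; "joint_positions": joint angles; "qvel": joint speeds; "joint_torque": joint torques, N m; "tool_pos": TCP position; "ee_rot": TCP orientation; "wrist_force": force on the tool from outside, world axes, zero at the start; "wrist_torque": the same for the moment, N m; "width": finger opening in m; "finger_force": force on a finger pad.
Only numpy, scipy, OpenCV 4.12 (cv2) and the standard library are available. Lean on these libraries where they do the work, as an engineer would, in place of code of your own. Each camera call takes 0.05 s, during which the arm holds its last target. There are 200 camera calls.

## Working session

There is one attempt and no reset: what is moved stays moved. The work goes in short steps, Python scripts to look and compute and a tool call to move; the robot and the scene stay as the last step left them, time stands still between calls to the robot, and variables do not carry over. Pictures are saved under pics/ and viewed, at most 10 in all, crops included, and the job is handed in when it is done.

Besides the shell and the picture viewer there is one more tool, called after "Emit:" as a command line: name --pt "numbers of a row" for each row, then --argument value for the rest. servo_tool: Moves the arm, as the interface text tells. Its arguments: {"type":"object","properties":{"targets":{"type":"array"},"claw":{"type":"number"}},"required":["targets"]}

```bash
mkdir -p pics
python3 - <<'E'
from bench import *
import cv2, numpy as np
o=get_obs(); print({k:np.round(v,3) for k,v in o.items()})
for n in ["scene","top","wrist"]:
    m=camera_model(n); print(n,m["camera_matrix"].tolist() if hasattr(m["camera_matrix"],'tolist') else m["camera_matrix"],np.round(m["camera_from_world"],3).tolist(),[k for k in m])
    cv2.imwrite(f"pics/{n}0.png",snapshot(n))
E
```

```text
{'time': np.float64(0.0), 'joint_positions': array([ 1.165,  0.088,  1.372,  0.   ,  1.684, -0.103]), 'qvel': array([-0.001,  0.002, -0.   , -0.001, -0.   , -0.001]), 'joint_torque': array([ 0.0000e+00, -3.4019e+01, -3.0243e+01,  7.2000e-02,  3.3000e-02,
       -0.0000e+00]), 'tool_pos': array([0.164, 0.524, 0.218]), 'ee_rot': array([-3.139, -0.   ,  2.839]), 'wrist_force': array([-0.485,  0.767, -0.154]), 'wrist_torque': array([-0.039, -0.007, -0.05 ]), 'finger_force': np.float64(0.0), 'width': np.float64(0.094)}
scene [[516.9411533166605, 0.0, 318.24080329833555], [0.0, 516.9411533166605, 199.41280530977352], [0.0, 0.0, 1.0]] [[0.699, 0.715, -0.002, -0.34], [-0.527, 0.517, 0.675, 0.196], [0.483, -0.471, 0.738, -1.907], [0.0, 0.0, 0.0, 1.0]] ['camera_matrix', 'camera_from_world']
top [[368.1644258688671, 0.0, 318.4863463251936], [0.0, 368.1644258688671, 193.9708199440093], [0.0, 0.0, 1.0]] [[-0.014, -1.0, -0.015, 0.022], [0.983, -0.016, 0.183, -0.489], [-0.183, -0.012, 0.983, -1.201], [0.0, 0.0, 0.0, 1.0]] ['camera_matrix', 'camera_from_world']
wrist [[279.2472661868449, 0.0, 324.80927063364635], [0.0, 279.2472661868449, 199.73800697222612], [0.0, 0.0, 1.0]] [[0.298, 0.954, -0.001, -0.55], [-0.92, 0.287, -0.265, 0.027], [-0.253, 0.08, 0.964, -0.391], [0.0, 0.0, 0.0, 1.0]] ['camera_matrix', 'camera_from_world']
```

View pics/top0.png

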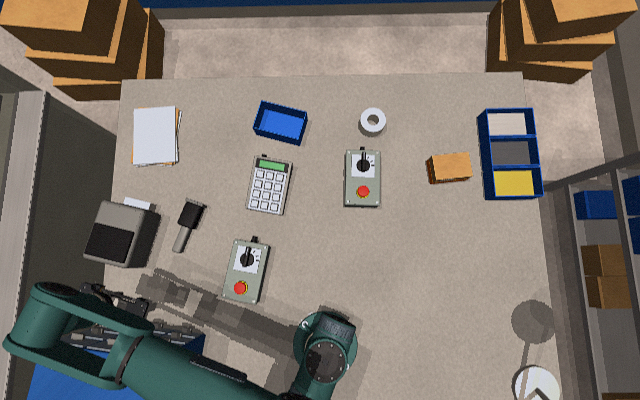

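View pics/scene0.png

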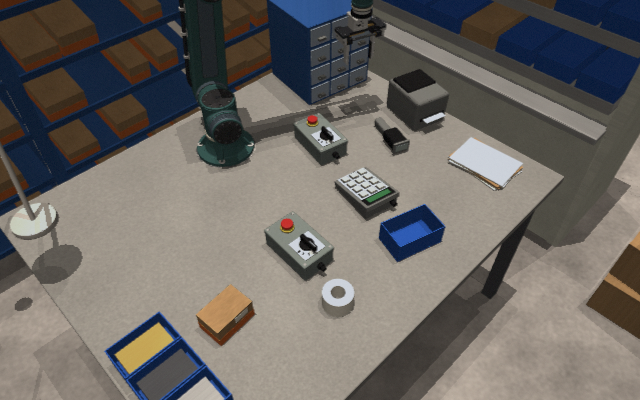

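Top view: keypad centre ≈(269,185), the right-hand (target) box with its switch ≈(363,165) and stop ≈(363,191). The scene view agrees: keypad (367,190), box (299,245). Next, a rough localisation and an enlarged montage.

```bash
cat > h.py <<'E'
import numpy as np, cv2
from bench import *
F=np.diag([1,-1,-1.])
def ray(m,uv):
    K=np.array(m["camera_matrix"]);T=np.array(m["camera_from_world"])
    d=T[:3,:3].T@F@np.linalg.inv(K)@np.r_[uv,1]; return -T[:3,:3].T@T[:3,3], d/np.linalg.norm(d)
def atz(m,uv,z):
    o,d=ray(m,uv); return o+d*(z-o[2])/d[2]
def proj(m,P):
    K=np.array(m["camera_matrix"]);T=np.array(m["camera_from_world"])
    q=(K@F@((T[:3,:3]@np.atleast_2d(P).T)+T[:3,3:])).T; return q[:,:2]/q[:,2:]
def tri(obs):
    A=np.zeros((3,3));b=np.zeros(3)
    for m,uv in obs:
        o,d=ray(m,uv);M=np.eye(3)-np.outer(d,d);A+=M;b+=M@o
    return np.linalg.solve(A,b)
E
python3 - <<'E'
from h import *
t=camera_model("top");s=camera_model("scene")
for n,uv,z in [("kp",(269,185),.05),("hub",(363,165),.09),("stop",(363,191),.094)]: print(n,atz(t,uv,z).round(3))
a=cv2.imread("pics/top0.png");b=cv2.imread("pics/scene0.png")
c=lambda i,x,y:cv2.resize(i[y:y+60,x:x+80],(400,300),interpolation=cv2.INTER_CUBIC)
cv2.imwrite("pics/m1.png",np.vstack([np.hstack([c(a,230,155),c(a,322,148)]),np.hstack([c(b,328,162),c(b,260,214)])]))
w=camera_model("wrist");o=get_obs();T=np.array(w["camera_from_world"])
print("wristcam pos",-T[:3,:3].T@T[:3,3])
E
```

```text
kp [0.522 0.182 0.05 ]
hub [ 0.576 -0.134  0.09 ]
stop [ 0.488 -0.131  0.094]
wristcam pos [0.08962982 0.54813036 0.383535  ]
```

View pics/m1.png

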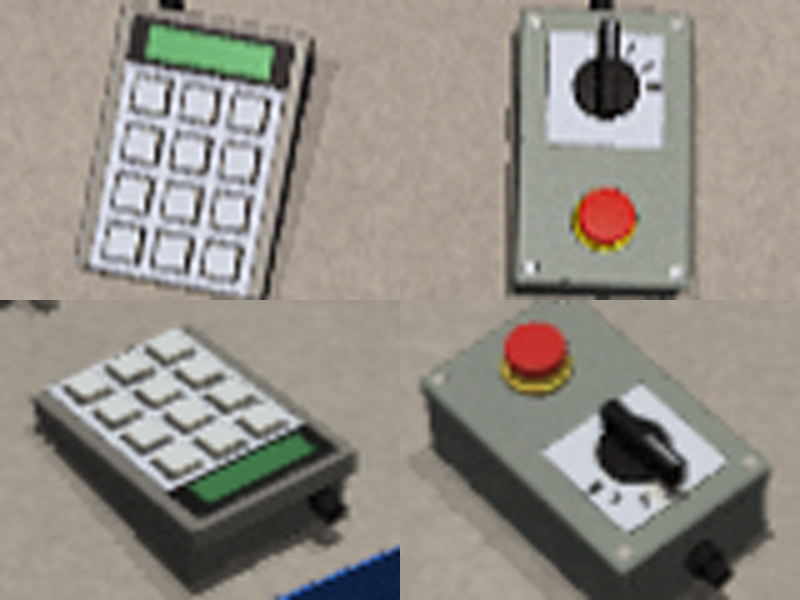

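The montage shows the top view, with key 1 ≈(151,95), 6 ≈(239,161), enter ≈(222,261), hub ≈(606,90) and stop ≈(607,215). The scene view has the display at the lower right. I'll move the wrist camera over the keypad.

Emit:
servo_tool --pt "-42 -23 0 -6" --pt "-42 -23 0 -6" --pt "-42 -23 0 -6" --pt "-42 -23 0 -6" --pt "-42 -23 0 -6" --pt "-42 -23 0 -6" --pt "-42 -23 0 -6" --pt "-42 -23 0 -6" --claw 255

```text
time: 1.15
tool_pos: [0.4977, 0.1779, 0.219]
ee_rot: [-3.141, -0.0, 2.941]
wrist_force: [0.2, 1.0, -0.3]
width: 0.0174
finger_force: 0.0
```

Emit:
servo_tool --pt "0 0 0 0" --pt "0 0 0 0" --pt "0 0 0 0"

```text
time: 1.52
tool_pos: [0.4955, 0.1813, 0.2195]
ee_rot: [3.141, -0.0, 2.945]
wrist_force: [0.5, 0.3, 0.2]
width: 0.0005
finger_force: 0.0
```

Run:
```python
from h import *
import pickle
o=get_obs();m=camera_model("wrist");print(o["time"],o["tool_pos"],o["ee_rot"])
im=snapshot("wrist");cv2.imwrite("pics/w1.png",im);pickle.dump(m,open("w1.pkl","wb"))
cv2.imwrite("pics/w1b.png",cv2.resize(im,(800,500),interpolation=cv2.INTER_CUBIC))
```

```text
1.525 [0.49551855 0.18126969 0.21954705] [ 3.14123385e+00 -1.84072206e-04  2.94537851e+00]
```

View pics/w1b.png

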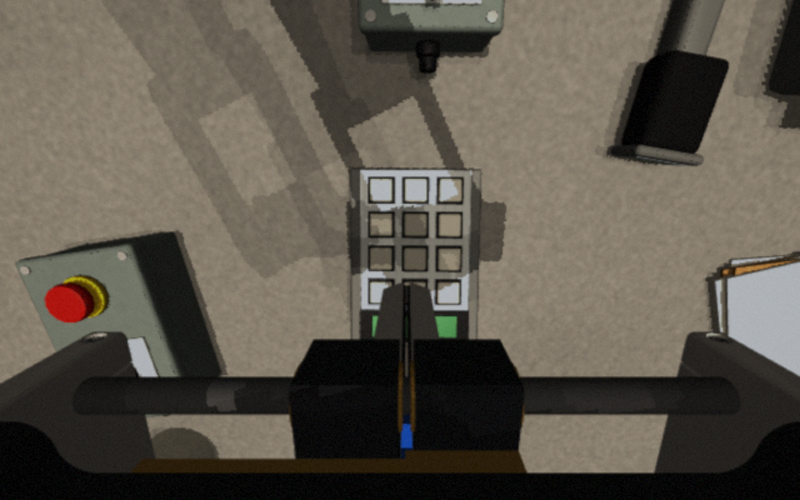

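The wrist view (scaled ×1.25) shows enter (381,190), clear (450,190), 9 (381,224), 7 (448,224), 6 (381,259), 4 (448,259) and 1 (449,292). I'll fit the keypad pose from all three cameras.

```bash
cat > fit.py <<'E'
from h import *
import pickle
from scipy.optimize import least_squares
a=np.radians(10)
names="1 2 3 4 5 6 7 8 9 clear 0 enter".split()
def keyp(p,n,h=.008):
    i=names.index(n);u=.032-.034*(i//3);v=.034-.034*(i%3)
    L=np.array([u*np.cos(a)-h*np.sin(a),v,u*np.sin(a)+h*np.cos(a)])
    c,s=np.cos(p[3]),np.sin(p[3]);return np.array([p[0]+c*L[0]-s*L[1],p[1]+s*L[0]+c*L[1],p[2]+L[2]])
E
python3 - <<'E'
from fit import *
W=pickle.load(open("w1.pkl","rb"));t=camera_model("top");s=camera_model("scene")
w={k:np.array(v)/1.25 for k,v in dict(enter=(381,190),clear=(450,190)).items()}
w.update({k:np.array(v)/1.25 for k,v in {"0":(415,190),"9":(381,224),"8":(415,224),"7":(449,224),"6":(381,259),"5":(415,259),"4":(449,259),"1":(449,292)}.items()})
T={k:np.array(v)/5+[229.6,154.6] for k,v in {"1":(151,95),"2":(199,103),"3":(248,112),"6":(239,161),"enter":(222,261),"clear":(123,243),"4":(141,143)}.items()}
S={k:(np.array(v)-[0,300])/5+[327.6,161.6] for k,v in {"1":(265,420),"3":(178,461),"clear":(172,345),"enter":(86,388),"6":(146,437),"4":(235,397)}.items()}
def run(sets):
    f=lambda p:np.concatenate([((proj(m,keyp(p,k))[0]-v)*g) for m,d,g in sets for k,v in d.items()])
    r=least_squares(f,[.52,.18,.046,-.19],x_scale=[.01,.01,.01,.1]);print(r.x.round(4),np.sqrt(np.mean(r.fun**2)).round(2));return r.x
run([(W,w,1)]);run([(t,T,1)]);run([(s,S,1)]);p=run([(W,w,1),(t,T,1),(s,S,1)]);np.save("kp.npy",p)
for k in ["1","6","enter"]:print(k,keyp(p,k).round(4))
E
```

```text
[ 0.5237  0.1855  0.0428 -0.1962] 0.25
[ 0.524   0.1852  0.0482 -0.1973] 0.09
[ 0.5513  0.1503  0.0838 -0.2111] 0.24
[ 0.5244  0.1855  0.0402 -0.1967] 0.39
1 [0.5606 0.2129 0.0536]
6 [0.5144 0.1528 0.0477]
enter [0.4488 0.1659 0.0359]
```

Run:
```python
from fit import *
from scipy.spatial.transform import Rotation as R
p=[.524,.1854,.046,-.1967];np.save("kp.npy",p)
o=get_obs();Rm=R.from_euler("xyz",o["ee_rot"]).as_matrix();pos=o["tool_pos"]
for k in ["1","6","enter"]:
    q=keyp(p,k);q[2]+=.0154;print(k,"contact TCP",q.round(4),"shift cm",(Rm.T@(q-pos)*100).round(2));pos=q
```

```text
1 contact TCP [0.5602 0.2129 0.0748] shift cm [-5.73  4.35 14.48]
6 contact TCP [0.5141 0.1527 0.0689] shift cm [ 3.35 -6.8   0.59]
enter contact TCP [0.4484 0.1658 0.0571] shift cm [6.7  0.   1.18]
```

Emit:
servo_tool --pt "-5.7 4.35 5 0" --pt "-5.7 4.35 9 0" --pt "-5.7 4.35 13 0" --pt "-5.7 4.35 13.5 0" --pt "-5.7 4.35 13.5 0" --pt "-5.7 4.35 13.5 0"

```text
time: 2.33
tool_pos: [0.5622, 0.2123, 0.0877]
ee_rot: [3.139, 0.005, 2.944]
wrist_force: [0.3, -0.0, 0.1]
width: 0.0004
finger_force: 0.0
```

Run:
```python
from fit import *
p=np.load("kp.npy");o=get_obs();print(o["tool_pos"],o["ee_rot"],o["wrist_force"],keyp(p,"1")-o["tool_pos"]+[0,0,.0154])
im=snapshot("wrist");cv2.imwrite("pics/w2.png",im[150:310,220:440])
cv2.imwrite("pics/w2b.png",cv2.resize(im[150:310,220:440],(660,480),interpolation=cv2.INTER_CUBIC))
```

```text
[0.56219628 0.21229339 0.08767263] [3.13911798 0.0047562  2.94389918] [ 0.26050377 -0.00174333  0.0821271 ] [-0.00200776  0.0005636  -0.01283742]
```

View pics/w2b.png

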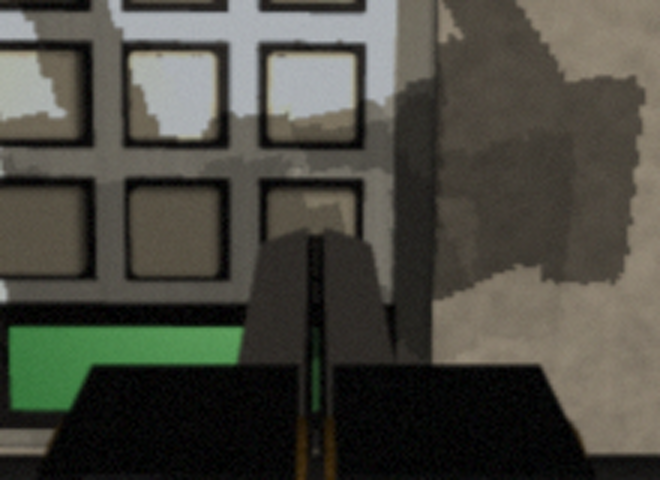

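The closed fingertips (315,232) sit over key 1 (312,228). Going down now.

Emit:
servo_tool --pt "0.2 0 0.8 0" --pt "0.2 0 1.2 0" --pt "0.2 0 1.4 0" --pt "0.2 0 1.6 0" --pt "0.2 0 1.6 0" --pt "0.2 0 1.6 0"

```text
time: 3.12
tool_pos: [0.5596, 0.212, 0.0697]
ee_rot: [3.141, 0.002, 2.943]
wrist_force: [0.3, -0.1, 5.3]
width: 0.0004
finger_force: 2.6
```

Key 1 is bottomed (5.3 N, at the expected height). Releasing and moving to key 6.

Emit:
servo_tool --pt "0 0 -1 0" --pt "0 0 -2 0" --pt "1.6 -3.3 -2 0" --pt "3.3 -6.7 -2 0" --pt "3.3 -6.7 -1.2 0" --pt "3.3 -6.7 -0.8 0" --pt "3.3 -6.7 -0.8 0" --pt "3.3 -6.7 -0.8 0"

```text
time: 4.12
tool_pos: [0.5137, 0.1535, 0.0764]
ee_rot: [3.141, -0.0, 2.944]
wrist_force: [0.2, -1.0, -0.3]
width: 0.0001
finger_force: 0.0
```

Emit:
servo_tool --pt "0 0 0.6 0" --pt "0 0 0.9 0" --pt "0 0 1.15 0" --pt "0 0 1.25 0" --pt "0 0 1.25 0" --pt "0 0 1.25 0"

```text
time: 4.88
tool_pos: [0.514, 0.153, 0.0647]
ee_rot: [3.141, 0.002, 2.943]
wrist_force: [2.4, 0.7, 4.5]
width: 0.0003
finger_force: 1.9
```

Emit:
servo_tool --pt "0 0 0.1 0" --pt "0 0 0.1 0"

```text
time: 5.12
tool_pos: [0.5142, 0.153, 0.0639]
ee_rot: [3.141, 0.002, 2.943]
wrist_force: [2.4, 0.4, 5.8]
width: 0.0005
finger_force: 2.8
```

Emit:
servo_tool --pt "0 0 -1 0" --pt "0 0 -2 0" --pt "3.3 0 -2 0" --pt "6.7 0 -2 0" --pt "6.7 0 -1 0" --pt "6.7 0 -0.2 0" --pt "6.7 0 -0.2 0" --pt "6.7 0 -0.2 0"

```text
time: 6.12
tool_pos: [0.4482, 0.1658, 0.0648]
ee_rot: [-3.141, -0.0, 2.943]
wrist_force: [0.2, 0.1, -0.4]
width: 0.0007
finger_force: 0.0
```

Key 6 was fully down (5.8 N) and is now released. The tool is above enter at the right position.

Emit:
servo_tool --pt "0 0 0.6 0" --pt "0 0 0.9 0" --pt "0 0 1.15 0" --pt "0 0 1.3 0" --pt "0 0 1.35 0" --pt "0 0 1.35 0" --pt "0 0 1.35 0"

```text
time: 7.0
tool_pos: [0.4484, 0.166, 0.0521]
ee_rot: [3.141, 0.002, 2.943]
wrist_force: [2.5, -0.7, 5.9]
width: 0.0005
finger_force: 2.4
```

Emit:
servo_tool --pt "0 0 -5 0" --pt "0 0 -10 0" --pt "-3 -5 -15.5 -2" --pt "-17 -27 -16 -9" --pt "-17 -27 -16 -9" --pt "-17 -27 -16 -9" --pt "-17 -27 -16 -9" --pt "-17 -27 -16 -9" --claw 255

```text
time: 8.0
tool_pos: [0.5606, -0.1341, 0.2092]
ee_rot: [3.139, -0.005, 3.098]
wrist_force: [0.6, 0.1, 0.1]
width: 0.0001
finger_force: 0.0
```

Emit:
servo_tool --pt "0 0 0 0" --pt "0 0 0 0" --pt "0 0 0 0" --pt "0 0 0 0" --pt "0 0 0 0" --pt "0 0 0 0" --claw 0

```text
time: 8.75
tool_pos: [0.5611, -0.1319, 0.2116]
ee_rot: [3.142, 0.0, 3.101]
wrist_force: [-0.4, 0.8, 0.4]
width: 0.0573
finger_force: 0.0
```

Run:
```python
from h import *
import pickle
o=get_obs();m=camera_model("wrist");print(o["time"],o["tool_pos"],o["ee_rot"],o["width"])
im=snapshot("wrist");cv2.imwrite("pics/w3.png",im);pickle.dump(m,open("w3.pkl","wb"))
cv2.imwrite("pics/w3b.png",cv2.resize(im[60:360,120:520],(800,600),interpolation=cv2.INTER_CUBIC))
```

```text
8.75 [ 0.56108467 -0.13189037  0.21157785] [3.14153119e+00 1.91925061e-04 3.10096395e+00] 0.05725402661866682
```

View pics/w3b.png

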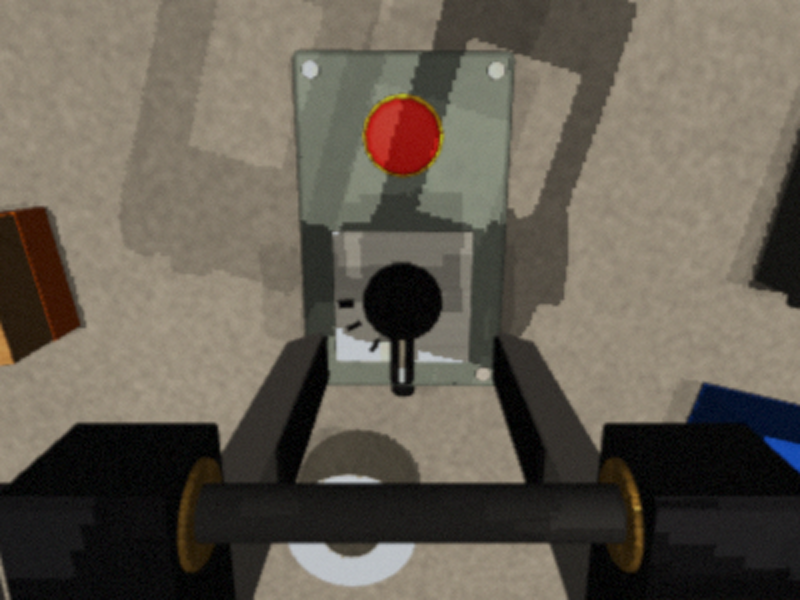

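The view shows hub centre (402,301), stop (403,135) and white line tip (403,388). The bar points straight away from the robot, with the open fingers on either side.

Run:
```python
from h import *
import pickle
from scipy.spatial.transform import Rotation as R
W=pickle.load(open("w3.pkl","rb"));t=camera_model("top");s=camera_model("scene")
c=lambda x,y:np.array([x,y])/2+[119.75,59.75]
tt=lambda x,y:np.array([x-400,y])/5+[321.6,147.6]
ss=lambda x,y:np.array([x-400,y-300])/5+[259.6,213.6]
for n,w,tp,sc,z in [("hub",c(402,301),tt(606,91),ss(634,450),.083),("stop",c(403,135),tt(607,215),ss(536,347),.094)]:
    print(n,"w",atz(W,w,z).round(4),"t",atz(t,tp,z).round(4),"s",atz(s,sc,z).round(4),"tri",tri([(W,w),(t,tp)]).round(4),tri([(W,w),(t,tp),(s,sc)]).round(4))
print("tip",atz(W,c(403,388),.1).round(4),atz(t,tt(610,22),.103).round(4))
print("lid",[atz(W,c(*q),.07).round(4) for q in [(310,69),(497,70),(484,374)]])
```

```text
hub w [ 0.5761 -0.1364  0.083 ] t [ 0.5751 -0.1345  0.083 ] s [ 0.5821 -0.1414  0.083 ] tri [ 0.579  -0.1363  0.0714] [ 0.5778 -0.1364  0.0747]
stop w [ 0.4875 -0.1318  0.094 ] t [ 0.489  -0.1309  0.094 ] s [ 0.4918 -0.1358  0.094 ] tri [ 0.4878 -0.1311  0.0985] [ 0.4886 -0.1321  0.0887]
tip [ 0.6202 -0.1376  0.1   ] [ 0.6166 -0.1366  0.103 ]
lid [array([ 0.453 , -0.1785,  0.07  ]), array([ 0.4574, -0.0822,  0.07  ]), array([ 0.6279, -0.0898,  0.07  ])]
```

Emit:
servo_tool --pt "-1.6 -0.35 3 0" --pt "-1.6 -0.35 6 0" --pt "-1.6 -0.35 8 0" --pt "-1.6 -0.35 9.5 0" --pt "-1.6 -0.35 10.5 0" --pt "-1.6 -0.35 11 0" --pt "-1.6 -0.35 11 0" --pt "-1.6 -0.35 11 0" --claw 130

```text
time: 9.8
tool_pos: [0.5775, -0.1365, 0.1024]
ee_rot: [-3.141, 0.002, 3.101]
wrist_force: [-0.5, -0.4, 0.4]
width: 0.0462
finger_force: 0.0
```

Run:
```python
from h import *
o=get_obs();print(o["tool_pos"],o["ee_rot"],o["wrist_force"],o["width"])
im=snapshot("wrist")
cv2.imwrite("pics/w4b.png",cv2.resize(im[60:360,120:520],(800,600),interpolation=cv2.INTER_CUBIC))
```

```text
[ 0.57746707 -0.136474    0.10236313] [-3.14117571e+00  1.58332743e-03  3.10060974e+00] [-0.46950571 -0.43351612  0.40125763] 0.04615393376713402
```

View pics/w4b.png

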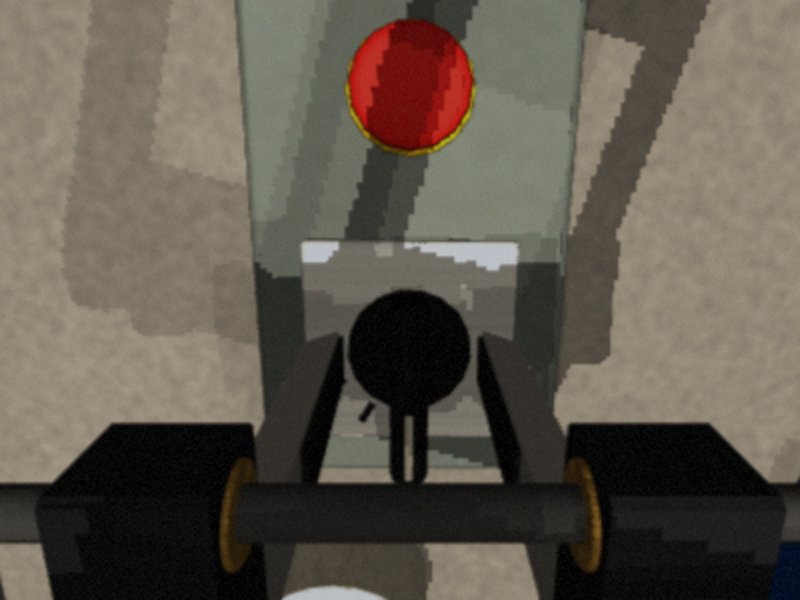

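The fingers straddle the hub (410,350) symmetrically, with the bar running centrally between them at (410,440). Closing.

Emit:
servo_tool --pt "0 0 0.1 0" --pt "0 0 0.1 0" --pt "0 0 0.1 0" --pt "0 0 0.1 0" --pt "0 0 0.1 0" --pt "0 0 0.1 0" --pt "0 0 0.1 0" --claw 255

```text
time: 10.72
tool_pos: [0.577, -0.1368, 0.1005]
ee_rot: [-3.141, 0.0, 3.1]
wrist_force: [0.4, -2.7, -0.5]
width: 0.0128
finger_force: 30.0
```

Emit:
servo_tool --pt "0 0 0 6" --pt "0 0 0 12" --pt "0 0 0 18" --pt "0 0 0 24" --pt "0 0 0 30" --pt "0 0 0 36" --pt "0 0 0 42" --pt "0 0 0 42"

```text
time: 11.72
tool_pos: [0.5774, -0.1357, 0.1005]
ee_rot: [3.14, 0.0, 2.369]
wrist_force: [1.7, -0.3, -1.2]
width: 0.0128
finger_force: 30.0
```

Emit:
servo_tool --pt "0 0 0 6" --pt "0 0 0 12" --pt "0 0 0 18" --pt "0 0 0 24" --pt "0 0 0 30" --pt "0 0 0 36" --pt "0 0 0 42" --pt "0 0 0 45"

```text
time: 12.72
tool_pos: [0.5785, -0.1353, 0.1005]
ee_rot: [3.138, -0.001, 1.584]
wrist_force: [4.4, 0.5, -1.6]
width: 0.0127
finger_force: 30.3
```

Emit:
servo_tool --pt "0 0 0 1" --pt "0 0 0 1" --pt "0 0 0 1" --pt "0 0 0 1"

```text
time: 13.22
tool_pos: [0.5785, -0.1353, 0.1005]
ee_rot: [3.138, -0.001, 1.568]
wrist_force: [5.7, 0.8, -3.0]
width: 0.0129
finger_force: 30.7
```

Run:
```python
from h import *
o=get_obs();print(o["time"],o["tool_pos"],o["ee_rot"],o["wrist_force"],o["wrist_torque"],o["width"])
im=snapshot("wrist");t=snapshot("top")
cv2.imwrite("pics/w5b.png",np.hstack([im[60:360,120:520],cv2.resize(t[148:208,322:402],(400,300),interpolation=cv2.INTER_CUBIC)]))
```

```text
13.225 [ 0.5785099  -0.1353029   0.10053237] [ 3.13803610e+00 -1.46360775e-03  1.56848750e+00] [ 5.65678207  0.78277426 -2.97781087] [ 0.09461702 -0.96823698  0.56219684] 0.012949588089921178
```

View pics/w5b.png

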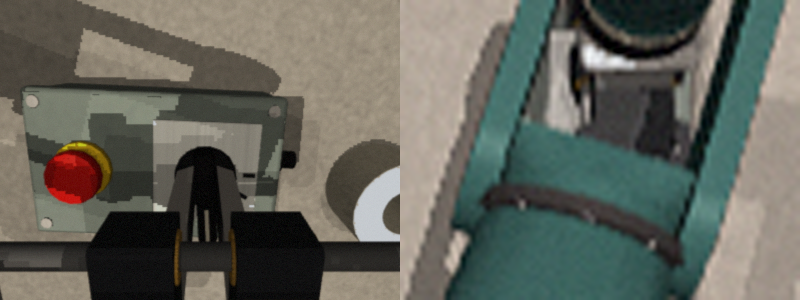

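The tool has turned 87.8° with 0.56 N m on it, so the handle is against its hard stop. In the picture the bar lies across the box, still between the fingers at (205,200). Holding now.

Emit:
servo_tool --pt "0 0 0 0" --pt "0 0 0 0" --pt "0 0 0 0" --pt "0 0 0 0" --pt "0 0 0 0" --pt "0 0 0 0" --pt "0 0 0 0" --pt "0 0 0 0"

```text
time: 14.32
tool_pos: [0.5785, -0.1353, 0.1005]
ee_rot: [3.138, -0.001, 1.569]
wrist_force: [4.9, 1.3, -2.7]
width: 0.0131
finger_force: 30.7
```

Emit:
servo_tool --pt "0 0 0 0" --pt "0 0 0 0" --pt "0 0 0 0" --pt "0 0 0 0" --pt "0 0 0 0" --pt "0 0 0 0" --pt "0 0 0 0" --pt "0 0 0 0"

```text
time: 15.32
tool_pos: [0.5785, -0.1353, 0.1005]
ee_rot: [3.138, -0.001, 1.569]
wrist_force: [5.4, 1.9, -2.3]
width: 0.0128
finger_force: 30.7
```

Run:
```python
from bench import *
o=get_obs();print(o["time"],o["ee_rot"],o["wrist_torque"],o["finger_force"],o["width"])
print(close_job())
```

```text
15.325 [ 3.13802469e+00 -1.42366065e-03  1.56853051e+00] [ 0.1038591  -0.947911    0.54588882] 30.69695234298706 0.01280606435255807
the job is handed in; nothing more can be done
None
```

Job handed in at 15.3 s without a verdict shown: 1, 6 and enter were each pressed to the bottom and released in order, then the switch was turned to its hard stop and held there by the gripper for over 2 s.

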